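# Sweep the used bottle caps into the tray's trough

### The job

Gently sweep the three loose white bottle caps across the grey deck of the sorting tray and over its open edge, so that all three end up down in the trough along the tray's side. Only push them, do not pinch, press down on or lift them, and leave the small vial standing where it is on the deck, as well as the flask and the bottle beside the tray.

Things in the scene. Friction and masses are not known exactly. Their poses are not given: they have to be found in the camera images.
- tray: fixed aluminium sorting tray with a dark grey plastic deck, 230 mm (its x) by 290 mm (its y), turned by up to 0.3 rad; origin at the centre of its underside on the bench, z up. A flat raised deck fills it from y=-65 to +140 mm, a sunken trough lies along its -y side. No rim between deck and trough: the deck just ends at y=-65 mm
- deck (a point): centre of the deck's top (tray x=0, y=37.5 mm, 45 mm above the bench); axes as the tray. The deck spans x=-110 to 110, y=-65 to 140 mm in the tray; its three edges away from the trough have a rim 5 mm thick that rises 8 mm above the deck
- trough (a point): centre of the trough's floor (tray x=0, y=-102.5 mm, 5 mm above the bench); axes as the tray. The trough spans x=-110 to 110, y=-140 to -65 mm in the tray; its three outer walls, 5 mm thick, stand 58 mm above the bench
- cap_large_mid (a point): centre of the large bottle cap: a round white ribbed screw cap 40 mm in diameter and 22 mm high, about 20 g (varies), lying flat on the deck at the start (its centre 11 mm above the deck); slides with ordinary plastic friction, no spring or magnet; its z axis is the cap's own axis
- cap_large: the same large cap; origin at the centre of its underside as it lies at the start
- cap_medium_mid (a point): centre of the medium bottle cap: a round white ribbed screw cap 35 mm in diameter and 20 mm high, about 16 g (varies), lying flat on the deck at the start (its centre 10 mm above the deck); slides with ordinary plastic friction, no spring or magnet; its z axis is the cap's own axis
- cap_medium: the same medium cap; origin at the centre of its underside as it lies at the start
- cap_small_mid (a point): centre of the small bottle cap: a round white ribbed screw cap 30 mm in diameter and 18 mm high, about 12 g (varies), lying flat on the deck at the start (its centre 9 mm above the deck); slides with ordinary plastic friction, no spring or magnet; its z axis is the cap's own axis
- cap_small: the same small cap; origin at the centre of its underside as it lies at the start
- vial: upright amber glass vial with a black lid, 26 mm in diameter, 42 mm high, about 50 g, loose on the deck among the caps; along the tray's x it is at least 45 mm from every cap's centre, so a straight path along the tray's y from each cap to the trough is free; origin at the centre of its underside; to be left alone
- flask: stoppered conical glass flask, 76 mm across its foot, 135 mm high, standing on the bench beyond the tray's +y side; origin at the centre of its underside; to be left alone
- reagent: amber reagent bottle with a blue cap, 60 mm in diameter, 120 mm high, standing on the bench beyond the trough (-y) side of the tray; origin at the centre of its underside; to be left alone
Mind the look-alikes: they are no part of the job. What is shaped like the cap_medium but green or yellow is not meant.

How it is judged (in metres and radians):
At the end, for the whole second after the job is handed in: all three cap centres within the trough (tray x within 110 mm, y from -140 to -65 mm), under 43 mm above the bench and slower than 20 mm/s; vial, flask and bottle within 15 mm of their start and tilted under 0.3 rad (y of cap_large_mid in the frame of tray between -0.14 and -0.065 m and x of cap_large_mid in the frame of tray between -0.11 and 0.11 m and z of each of cap_large_mid, cap_medium_mid, cap_small_mid in the frame of tray below 0.043 m and linear speed of each of cap_large, cap_medium, cap_small below 0.02 m/s and y of cap_medium_mid in the frame of tray between -0.14 and -0.065 m and x of cap_medium_mid in the frame of tray between -0.11 and 0.11 m and y of cap_small_mid in the frame of tray between -0.14 and -0.065 m and x of cap_small_mid in the frame of tray between -0.11 and 0.11 m and distance of each of vial, flask, reagent from where it was at the start of the episode below 0.015 m and angle between each of vial, flask, reagent's own z axis and vertical below 0.3 rad); the robot touches nothing.
It fails at once if a cap is lifted: its centre rises more than 20 mm above its height on the deck (z of cap_large_mid in the frame of tray above 0.076 m or z of cap_medium_mid in the frame of tray above 0.075 m or z of cap_small_mid in the frame of tray above 0.074 m).
It fails at once if a cap is pinched or pressed: the fingers bear on it with more than 15 N (contact force between the fingers and cap_large above 15 N or contact force between the fingers and cap_medium above 15 N or contact force between the fingers and cap_small above 15 N).
It fails at once if the vial is moved more than 15 mm or tipped more than 0.3 rad (distance of vial from where it was at the start of the episode above 0.015 m or angle between vial's own z axis and vertical above 0.3 rad).
It fails at once if the conical flask is moved more than 15 mm or tipped more than 0.3 rad (distance of flask from where it was at the start of the episode above 0.015 m or angle between flask's own z axis and vertical above 0.3 rad).
It fails at once if the reagent bottle is moved more than 15 mm or tipped more than 0.3 rad (distance of reagent from where it was at the start of the episode above 0.015 m or angle between reagent's own z axis and vertical above 0.3 rad).
It also fails if it takes over 48 s, if anything falls off the work surface, if the arm or the gripper's body presses on something with over 40 N, if the wrist force passes 120 N, or if a joint passes its speed limit or range.

### The arm

A 6-joint arm with a two-finger parallel gripper is mounted at the origin on the work surface. World frame = base frame: x ahead of the robot, y to its left, z up, the work surface at z = 0. Lengths are in mm, angles in rad, forces in N, time in s.
With the tool pointing down it reaches from about 400 to 825 mm from the base axis. Payload 7 kg.
Tool frame: the origin (TCP) lies at the very end of the fingers, on their centre line; the grasp point (between the pads) lies 19 mm behind it; z points along the fingers, y is the line along which they close (so a half turn about z gives the same grasp; the last joint's range is limited). The gripper opens to 88 mm and grips with 3 to 60 N. Pads are 19 mm wide; open, the fingers measure 130 mm over their backs; the gripper's body (78 mm by 193 mm) begins 47 mm behind the grasp point.
Start: joints at [-0.926, 0.359, 0.012, 0, -1.224, -0.288], TCP at [235.735, -632.475, 226.561] pointing down, gripper open.
Joint ranges: [-3.07, 3.07], [-1.43, 2.12], [-1.02, 1.25], [-3.03, 1.67], [-3.05, -0], [-3.03, 3.03]. Speed limits (rad/s): [2.39, 2.39, 3.01, 3.14, 3.14, 3.14].

### API

Orientations are given as a unit quaternion [x, y, z, w].
In Python, from plant import bot gives the robot as it stands. Calls block until the motion is done:
- bot.move_ptp(position, orientation): joint-space move of the TCP to a pose.
- bot.line_to(position, velocity=150, ori=None): straight line of the TCP; ori=None keeps the orientation; velocity is the mean speed in mm/s.
- bot.move_joints(angles): joint-space move.
- bot.move_gripper(opening, force=None): finger opening in mm; force is the grip in N (None keeps the last); returns when the fingers have stopped.
- bot.pause(seconds).
- bot.solve_ik(position, orientation): joint angles nearest the present ones, or None.
- bot.read_state(): the state.
- bot.camera(name): name is "side" or "top" or "wrist"; returns the picture (400x640x3 uint8, red, green, blue); there is no depth.
- bot.get_calibration(name): a dict with "fx", "fy", "cx", "cy" (pixels), "view" (4x4, takes a point from world to camera coordinates); the wrist camera has in their place "T_tool_cam" (4x4, takes a point from camera to tool coordinates, whose origin is the TCP and whose axes are the flange's). Camera axes: x right, y up, looking along -z (the intrinsics and any distortion apply to the point x, -y, -z); pixel columns grow to the right and rows downward; lengths in mm; the calibration is good to about 2 mm. A picture is of the moment at which its call begins: read the wrist's pose just before it. get_calibration takes no time and is no camera call.
A pose or a line that the arm cannot do raises bot.Unreachable and nothing moves.
- bot.close_job(): hands the job in; it is judged then, once.
The state is a dict: "t": time; "joint_pos": joint angles; "qvel": joint speeds; "tau": joint torques, N m; "tcp_pos": TCP position; "eef_rot": TCP orientation; "contact_force": force on the tool from outside, world axes, zero at the start; "moment": the same for the moment, N m; "width": finger opening in mm; "finger_force": force on a finger pad.
Only numpy, scipy, OpenCV 4.12 (cv2) and the standard library are available. Lean on these libraries where they do the work, as an engineer would, in place of code of your own. Each camera call takes 0.05 s, during which the arm holds its last target. There are 200 camera calls.

## Working session

There is one attempt and no reset: what is moved stays moved. The work goes in short steps, each a Python script; the robot and the scene stay as the last script left them, time stands still between calls to the robot, and variables do not carry over. Pictures are saved under pics/ and viewed, at most 10 in all, crops included, and the job is handed in when it is done.

```bash
mkdir -p pics; ls; python3 - <<'E'
from plant import bot
import cv2,numpy as np
for n in("top","side"):
    cv2.imwrite(f"pics/{n}0.png",cv2.cvtColor(bot.camera(n),cv2.COLOR_RGB2BGR)); c=bot.get_calibration(n); print(n,{k:np.round(v,4).tolist() if not isinstance(v,str) else v for k,v in c.items()})
s=bot.read_state(); print(s['t'],s['tcp_pos'],s['eef_rot'],s['contact_force'])
E
```

```text
pics
top {'fx': 403.587, 'fy': 403.587, 'cx': 318.647, 'cy': 200.9778, 'view': [[0.0159, -0.9999, -0.0057, 34.8931], [0.9907, 0.015, 0.1352, -615.1586], [-0.1351, -0.0078, 0.9908, -903.4356], [0.0, 0.0, 0.0, 1.0]]}
side {'fx': 405.3716, 'fy': 405.3716, 'cx': 317.3023, 'cy': 201.3653, 'view': [[-0.9842, -0.1769, 0.0065, 633.0443], [0.1205, -0.6428, 0.7565, -110.8585], [-0.1296, 0.7453, 0.654, -735.6898], [0.0, 0.0, 0.0, 1.0]]}
0.1 [ 235.58066284 -632.09200305  225.73522462] [-1.77420506e-01  9.84134855e-01  7.14445542e-04 -2.03071513e-04] [ 0.2785576  -0.37768336  0.41594192]
```

View pics/top0.png

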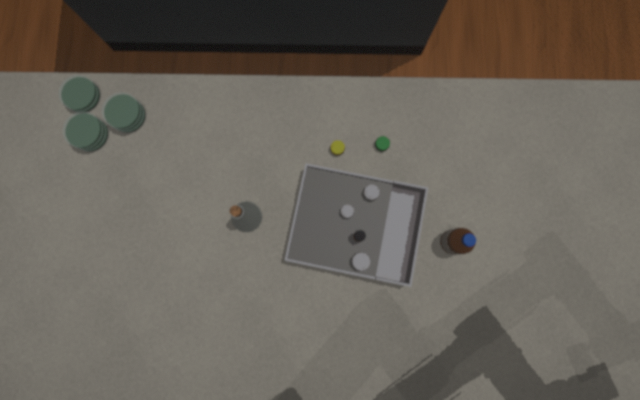

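View pics/side0.png

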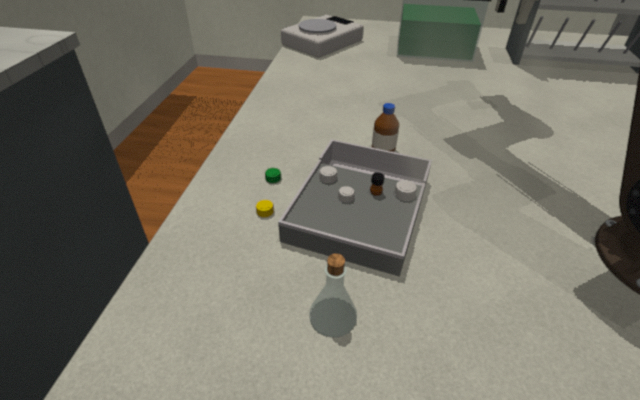

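The top view shows the tray with corners near (306,167), (425,187), (410,284) and (287,262). The trough is on the right, and the vial is at (360,236).

Cap candidates are white at (372,192), (347,211) and (361,262), plus yellow at (338,148) and green at (383,143). The three white ones lie on the deck and fit the description. The green and yellow ones are outside the tray, so they are decoys. I'll measure next and confirm with a crop.

```bash
cat > h.py <<'E'
from plant import bot
import cv2,numpy as np
def ray(n,px,z):
    c=bot.get_calibration(n);V=np.array(c["view"]);R,t=V[:3,:3],V[:3,3]
    d=R.T@np.array([(px[0]-c["cx"])/c["fx"],-(px[1]-c["cy"])/c["fy"],-1]);o=-R.T@t
    return o+d*(z-o[2])/d[2]
def snap(n): return cv2.cvtColor(bot.camera(n),cv2.COLOR_RGB2BGR)
def blobs(m,amin=40):
    k,_,s,c=cv2.connectedComponentsWithStats(m.astype(np.uint8))
    return [(c[i].round(1),s[i]) for i in range(1,k) if s[i][4]>=amin]
E
python3 - <<'E'
from h import *
im=snap("top"); g=im.min(2)
cv2.imwrite("pics/crop1.png",cv2.resize(im[155:295,275:435],None,fx=4.2,fy=4.2,interpolation=cv2.INTER_CUBIC))
print([im[y,x].tolist() for x,y in((372,192),(347,211),(361,262),(330,190),(400,220),(360,236),(380,240))])
c=[np.array(p,float) for p in((306,167),(425,187),(410,284),(287,262))]
P=[ray("top",p,z) for p,z in zip(c,(53,58,58,53))]
print(np.round(P,1)); print([np.linalg.norm(P[i]-P[(i+1)%4]).round(1) for i in range(4)])
poly=np.zeros(g.shape,np.uint8);cv2.fillPoly(poly,[np.int32(c)],1);poly=cv2.erode(poly,np.ones((9,9)))
for th in (125,140,155,170):
  for b,s in blobs((g>th)&(poly>0)): print(th,b,s,ray("top",b,64).round(1))
E
```

```text
[[135, 133, 134], [137, 134, 135], [135, 133, 133], [92, 94, 97], [135, 133, 134], [43, 43, 44], [96, 98, 99]]
[[ 692.9   75.2   53. ]
 [ 648.6 -200.8   58. ]
 [ 428.1 -163.    58. ]
 [ 472.2  113.9   53. ]]
[np.float64(279.6), np.float64(223.8), np.float64(280.4), np.float64(224.0)]
125 [371.8 191.1] [366 185  13  13 116] [636.2 -77.3  64. ]
125 [394.8 235.2] [ 377  193   36   85 1825] [ 536.1 -129.    64. ]
125 [347.3 210.3] [342 206  11  10  80] [591.1 -21.4  64. ]
125 [361.1 261. ] [354 254  15  15 183] [477.3 -53.   64. ]
```

View pics/crop1.png

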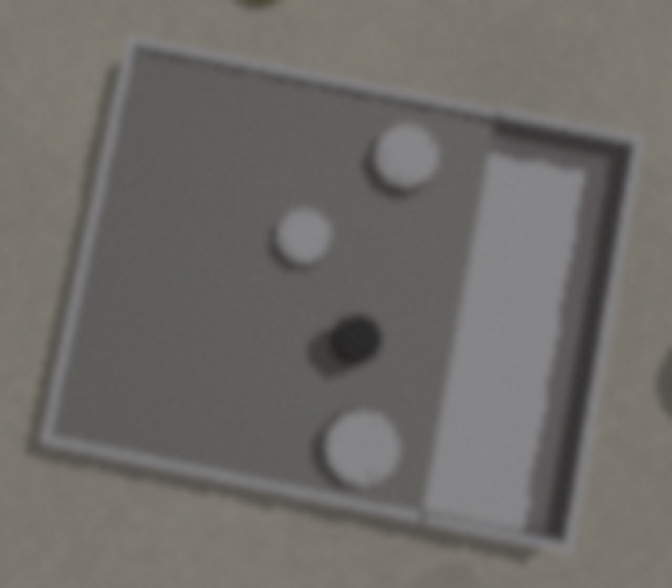

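The crop confirms the three white caps on the deck: medium at about (371,192), small (347,211), large (361,261). The black vial lid is at (359.5,236). The outer tray corners can be refined from it, so I'll put everything into tray coordinates.

```bash
cat >> h.py <<'E'
def crop(p): return ((p[0]+.5)/4.2-.5+275,(p[1]+.5)/4.2-.5+155)
Pc=[ray("top",crop(p),z)[:2] for p,z in zip(((132,40),(635,138),(570,548),(42,443)),(53,58,58,53))]
L=np.array([(115,145),(115,-145),(-115,-145),(-115,145)],float);W=np.array(Pc)
lc,wc=L.mean(0),W.mean(0)
U,S,Vt=np.linalg.svd((W-wc).T@(L-lc)); Rt=U@Vt
def t2w(p,z): return np.r_[Rt@np.array(p)+wc,z]
def w2t(p): return Rt.T@(np.array(p)[:2]-wc)
yaw=np.arctan2(Rt[1,0],Rt[0,0])
from scipy.spatial.transform import Rotation as Ro
def quat(s):  # tool y along s*tray x, z down
    y=np.r_[Rt[:,0]*s,0];z=np.array([0,0,-1.]);return Ro.from_matrix(np.c_[np.cross(y,z),y,z]).as_quat()
caps={n:w2t(ray("top",crop(p),z)) for n,p,z in(("medium",(405,156),65),("small",(303,236),63),("large",(361,447),67))}
vial=w2t(ray("top",crop((355,340)),87))
RAD=dict(large=20,medium=17.5,small=15)
E
python3 - <<'E'
from h import *
print("yaw",yaw,"det",np.linalg.det(Rt),"wc",wc,"res",(W-(L@Rt.T+wc)).round(1).tolist(),[np.linalg.norm(W[i]-W[(i+1)%4]).round(1) for i in range(4)])
print({k:v.round(1) for k,v in caps.items()},vial.round(1))
e=w2t(ray("top",crop((455,340)),45));print("deck edge y (expect -65)",e.round(1))
print("flask stopper",w2t(ray("top",(236,211),132)).round(),"reagent",w2t(ray("top",(468,240),118)).round())
# side-view check
c=bot.get_calibration("side")
for px in((328,174),(346,194),(405,189)): print("side",w2t(ray("side",px,56)).round(1))
for s in(1,-1):
  for n,p in caps.items():
    for y in(p[1]+RAD[n]+25,-57):
      for z in(140,51):
        j=bot.solve_ik(t2w((p[0],y),z),quat(s)); print(s,n,z,None if j is None else np.round(j,2))
E
```

```text
yaw -0.18267244276961908 det 0.9999999999999999 wc [562.34153992 -42.8994128 ] res [[-2.1, -3.5], [-1.5, 3.8], [2.8, 0.9], [0.8, -1.2]] [np.float64(282.7), np.float64(225.3), np.float64(287.6), np.float64(227.6)]
{'medium': array([ 76.9, -18.9]), 'small': array([23.1, 27.3]), 'large': array([-82.2, -24. ])} [-28.4  -8.7]
deck edge y (expect -65) [-14.7 -66. ]
flask stopper [-32. 259.] reagent [   6. -234.]
side [ 77.1 -18.9]
side [22.8 29.3]
side [-81.5 -27.5]
1 medium 140 [ 0.25  0.37 -0.18  0.   -1.02  2.71]
1 medium 51 [ 0.25  0.46 -0.27  0.   -0.84  2.71]
1 medium 140 [ 0.13  0.36 -0.19  0.   -1.02  2.83]
1 medium 51 [ 0.13  0.45 -0.28  0.   -0.84  2.83]
1 small 140 [ 0.36  0.3  -0.28  0.   -0.99  2.6 ]
1 small 51 [ 0.36  0.4  -0.37  0.   -0.8   2.6 ]
1 small 140 [ 0.16  0.28 -0.31  0.   -0.98  2.8 ]
1 small 51 [ 0.16  0.38 -0.4   0.   -0.78  2.8 ]
1 large 140 [ 0.39  0.12 -0.52  0.   -0.93  2.57]
1 large 51 [ 0.39  0.24 -0.62  0.   -0.7   2.57]
1 large 140 [ 0.24  0.11 -0.53  0.   -0.93  2.72]
1 large 51 [ 0.24  0.24 -0.64  0.   -0.7   2.72]
-1 medium 140 [ 0.25  0.37 -0.18  0.   -1.02 -0.43]
-1 medium 51 [ 0.25  0.46 -0.27  0.   -0.84 -0.43]
-1 medium 140 [ 0.13  0.36 -0.19  0.   -1.02 -0.31]
-1 medium 51 [ 0.13  0.45 -0.28  0.   -0.84 -0.31]
-1 small 140 [ 0.36  0.3  -0.28  0.   -0.99 -0.54]
-1 small 51 [ 0.36  0.4  -0.37  0.   -0.8  -0.54]
-1 small 140 [ 0.16  0.28 -0.31  0.   -0.98 -0.34]
-1 small 51 [ 0.16  0.38 -0.4   0.   -0.78 -0.34]
-1 large 140 [ 0.39  0.12 -0.52  0.   -0.93 -0.57]
-1 large 51 [ 0.39  0.24 -0.62  0.   -0.7  -0.57]
-1 large 140 [ 0.24  0.11 -0.53  0.   -0.93 -0.42]
-1 large 51 [ 0.24  0.24 -0.64  0.   -0.7  -0.42]
```

Both views agree within about 3 mm, the deck edge checks at -66 (expected -65), and every pose is reachable. I'll close the gripper, go behind the large cap, and look before pushing.

```bash
python3 - <<'E'
from h import *
bot.move_gripper(0)
q=quat(-1); p=(-79.5,caps["large"][1]+20+25)
bot.move_ptp(t2w(p,190),q); bot.line_to(t2w(p,90),200); bot.line_to(t2w(p,51),60)
s=bot.read_state();print(s['t'],s['tcp_pos'],t2w(p,51),s['contact_force'],s['width'])
a=snap("side")[130:280,260:460];b=snap("wrist")
cv2.imwrite("pics/a2.png",np.hstack([cv2.resize(a,(400,300)),cv2.resize(b,(400,300))]))
E
```

```text
5.425 [488.12099032  -7.75063663  51.01603303] [487.98790064  -7.75937246  51.        ] [ 1.18346328  0.02218802 -0.31997694] 0.8758511986521993
```

View pics/a2.png

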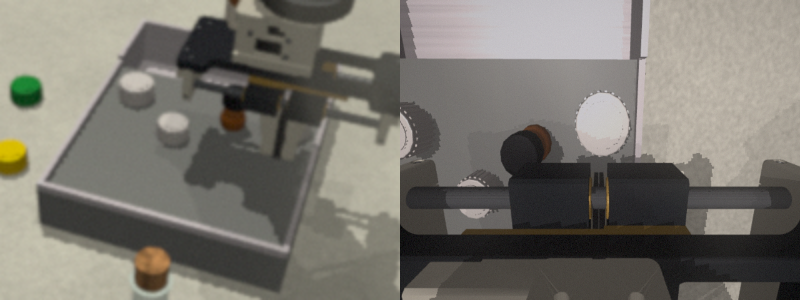

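The fingers stand behind the large cap and are centred on it: in the wrist half the finger split is at x≈598 and the cap at (602,122). The vial, at (525,150), is off to one side. I'll push now.

```bash
python3 - <<'E'
from h import *
def push(x):
    n=6;y0=w2t(bot.read_state()['tcp_pos'])[1]
    bot.line_to(t2w((x,-60),51),45); bot.pause(.3)
    s=bot.read_state();print(s['t'],s['tcp_pos'].round(1),s['contact_force'].round(2))
    bot.line_to(t2w((x,-45),51),80)
    bot.line_to(t2w((x,-45),130),200)
push(-79.5)
p=(74.5,caps["medium"][1]+17.5+25)
bot.move_ptp(t2w(p,130),quat(-1)); bot.line_to(t2w(p,51),100)
print(bot.read_state()['t'],bot.read_state()['contact_force'].round(2))
a=snap("side")[130:280,260:460];b=snap("wrist")
cv2.imwrite("pics/a3.png",np.hstack([cv2.resize(a,(400,300)),cv2.resize(b,(400,300))]))
E
```

```text
7.775 [473.3 -87.4  51. ] [ 0.6   0.99 -0.49]
10.3083 [-1.    0.87  0.27]
```

View pics/a3.png

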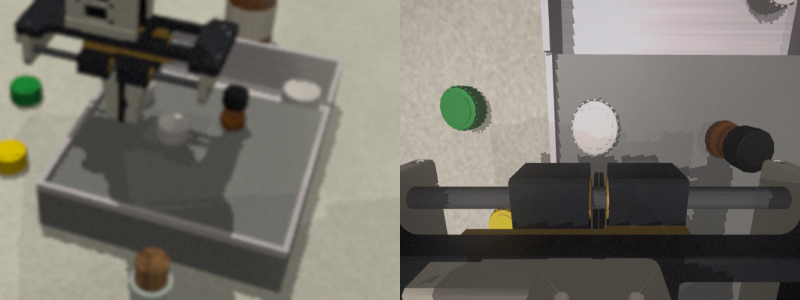

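The large cap is over the edge (upper right of both halves), the vial is still standing, and the fingers are centred behind the medium cap at (596,127). I'll push the medium cap, then the small one.

```bash
python3 - <<'E'
from h import *
def push(x):
    bot.line_to(t2w((x,-60),51),45); bot.pause(.3)
    s=bot.read_state();print(s['t'],s['contact_force'].round(2))
    bot.line_to(t2w((x,-45),51),80); bot.line_to(t2w((x,-45),130),200)
push(74.5)
x=caps["small"][0]; p=(x,caps["small"][1]+15+25)
bot.move_ptp(t2w(p,130),quat(-1)); bot.line_to(t2w(p,51),100)
b=snap("wrist")
push(x)
bot.move_ptp(t2w((x,0),260),quat(-1)); bot.move_joints([-0.926,0.359,0.012,0,-1.224,-0.288])
print(bot.read_state()['t'])
a=snap("side")[130:280,260:460];c=snap("top")[155:295,275:475]
cv2.imwrite("pics/a4.png",np.vstack([np.hstack([cv2.resize(a,(400,280)),cv2.resize(b,(400,280))]),cv2.resize(c,(800,320))[:, :]]))
E
```

```text
12.7167 [ 0.9  -0.91 -0.25]
18.4333 [ 0.06 -0.77 -0.1 ]
22.35
```

View pics/a4.png

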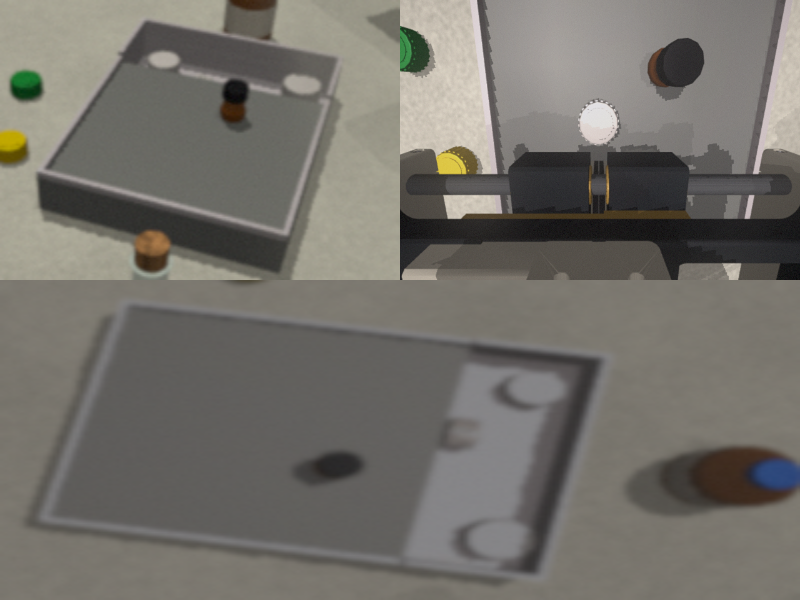

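All three caps are in the trough: large, medium, and the small one on its side against the deck wall at about pixel (390,222). The vial and bottle are unmoved. I'll check that the small cap is at rest before handing in.

```bash
python3 - <<'E'
from h import *
a=snap("top");bot.pause(1.5);b=snap("top")
print("diff in trough",cv2.absdiff(a,b)[180:290,375:430].max())
for z in(20,40): print(w2t(ray("top",(390.5,222),z)).round(1))
g=b.min(2)
for n,px,z in(("large",(275+497/4,155+(540-280)*140/320),27),("med",(275+533/4,155+(389-280)*140/320),25)): print(n,w2t(ray("top",px,z)).round(1))
print("vial", w2t(ray("top",(275+338/4,155+(464-280)*140/320),87)).round(1),vial.round(1))
cv2.imwrite("pics/a5.png",cv2.resize(b[170:290,370:430],None,fx=5,fy=5,interpolation=cv2.INTER_CUBIC))
E
```

```text
diff in trough 4
[ 22.5 -81.4]
[ 20.2 -78.3]
large [ -81.6 -119.2]
med [  75.6 -114. ]
vial [-28.1  -9.5] [-28.4  -8.7]
```

View pics/a5.png

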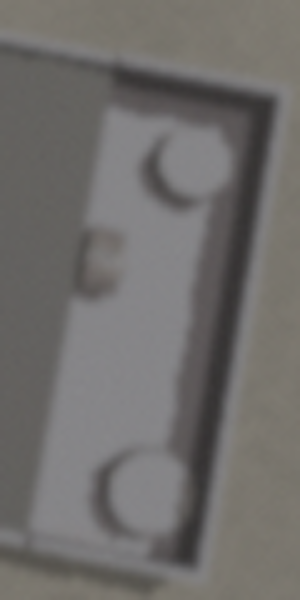

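The picture shows the large cap at (148,490), the medium at (195,163) and the small one at rest on its side at (100,263). All three are inside the trough and still.

```bash
python3 -c "
from plant import bot
print(bot.close_job(), bot.read_state()['t'])"
```

```text
the job is handed in; nothing more can be done
the job is handed in; nothing more can be done
```

I swept all three white caps into the trough, where they lie still; the vial has not moved measurably and the bottle and flask look undisturbed. The job is handed in at about 24 s of the 48 s allowed, and no verdict was shown.

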